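# Zero the portion scale touch-free, then print its label

## Robot

A 7-joint arm with a two-finger parallel gripper is mounted at the origin on the work surface. World frame = base frame: x ahead of the robot, y to its left, z up, the work surface at z = 0. Lengths are in m, angles in rad, forces in N, time in s.
With the tool pointing down it reaches from about 0.425 to 0.875 m from the base axis. Payload 9.9 kg.
Tool frame: the origin (TCP) lies at the very end of the fingers, on their centre line; the grasp point (between the pads) lies 19 mm behind it; z points along the fingers, x is the direction in which the jaws open and shut, and the axes are right-handed (so a half turn about z gives the same grasp; the last joint's range is limited). The gripper opens to 85 mm and grips with 20 to 120 N. Pads are 22 mm wide; open, the fingers measure 114 mm over their backs; the gripper's body (76 mm by 85 mm) begins 54 mm behind the grasp point. The pads swing forward as they close: fully open they stand 13 mm farther back than shut.
Start: joints at [1.145, 0.576, 0.025, 1.437, -0.015, 1.129, -0.057], TCP at [0.226, -0.636, 0.195] pointing down, gripper open.
Joint ranges: [-2.76, 2.76], [-0.34, 2.15], [-1.52, 1.57], [0.19, 2.46], [-1.09, 4.23], [0.17, 1.99], [-2.82, 2.82]. Speed limits (rad/s): [2.22, 2.22, 3.01, 3.01, 3.14, 3.14, 3.14].

## Interface

Orientations are given as [roll, pitch, yaw] about the fixed x, y, z axes, in that order (R = Rz(yaw) Ry(pitch) Rx(roll)).
In Python, from rig import env, eyes gives the robot as it stands.
- The arm moves only by the tool send_rows, never from a script. Its argument "plan" is a list of rows, each an object with "delta_pos": the shift along the tool's x, y, z in mm, a list of three; "turn": the turn about the tool's z in rad; "hand": the opening, from -1 (shut) to 1 (fully open), so that 0 is half open. A call has 1 to 8 rows; each row is the pose to reach, as a shift and turn from the pose measured when the call began, along the tool's axes at that moment; what a row does not reach only later rows make up. A row lasts 1/12 s, in which the tool goes at most 41.7 mm and 7.16 degrees, less where a joint would pass 70% of its speed; a pose out of reach is approached as far as the arm can. A call with a gripper value outside its range is refused whole. The fingers move at their own pace and stop on an object; "squeeze" is the grip in N (left out, the last holds). Time passes only in rows, so rows that repeat a pose let the fingers close. It gives the time, the measured TCP pose, the force and the opening at its end, in the units of the state.
- env.observe(): the state, without advancing time (a new reading comes with each control period).
- eyes.read_camera(name): name is "scene" or "top" or "wrist"; returns a dict with "frame" (480x640x3 uint8, blue, green, red), "camera_matrix" (3x3 intrinsics, pixels), "cam_to_world" (4x4, takes a point from camera to world coordinates); the wrist camera has in their place "tool_from_camera" (4x4, takes a point from camera to tool coordinates, whose origin is the TCP and whose axes are the tool frame's). Camera axes: x right, y up, looking along -z (the intrinsics and any distortion apply to the point x, -y, -z); pixel columns grow to the right and rows downward; lengths in m; the calibration is good to about 2 mm. A picture is of the moment at which its call begins: read the wrist's pose just before it. There is no depth.
- env.finish_job(): hands the job in, once; it reports no verdict.
Trained networks look in a picture, given as the dict that the camera call returned (one of the last four; its "shot" number tells which), for a name from the list of things; names that differ only in an ending like _2 or _b are one class to them, and where a whole thing is asked for, a point or a joint stands for the part that bears it (a point fixed in the world has none). Each returns a list of dicts, best first, with "confidence" (0 to 1); they miss things now and then, are a little off and sometimes report something else, mostly with a low value. They report only what shows in the picture. A call takes as long as a camera call.
- eyes.spot_in(query, picture): "position" ([x, y, z] in m, in world coordinates, good to about 4 mm: the middle of the surface that is visible of it).
The state is a dict: "time": time; "joint_pos": joint angles; "joint_velocities": joint speeds; "joint_torque": joint torques, N m; "position": TCP position; "tcp_rot": TCP orientation; "contact_force": force on the tool from outside, world axes, zero at the start; "wrist_torque": the same for the moment, N m; "gripper_width": opening from 0.0 (shut) to 1.0 (fully open).
Only numpy, scipy, OpenCV 4.12 (cv2) and the standard library are available. Lean on these libraries where they do the work, as an engineer would, in place of code of your own. Each camera call takes 0.05 s, during which the arm holds its last target. There are 200 camera calls.

## Task

Zero the portion scale by pointing down at the window of the square touch-free pod: hold the fingertips still about three centimetres above the middle of the window for a good two seconds without touching the pod. Then press the key on top of the label printer all the way down with the fingertips, let it come up again, and move clear. Do not touch the round pod or bring the hand low over it (it works something else), and pick up or disturb nothing.

Things in the scene. Friction and masses are not known exactly. Their poses are not given: they have to be found in the camera images.
- square_pod: The switch pod that zeroes the scale: low square aluminium block, 70 x 70 mm, 35 mm high in all, fixed to the table, with a square black window (46 x 46 mm) on top. Origin: centre of its underside, z up.
- square_window (a point): Middle of the square pod's window, on its top face, 35 mm above the table. It senses fingertips that are 10 to 50 mm above it and within 20 mm of its middle sideways.
- round_pod: A like pod for other equipment, to be left alone: low round aluminium puck, 70 mm across, 35 mm high, fixed to the table, with a round black window (46 mm across) on top. Origin: centre of its underside, z up. It stands at least 180 mm from the square pod, centre to centre; fingertips within 45 mm of its middle sideways and less than 60 mm above its window set it off.
- round_window (a point): Middle of the round pod's window, on its top face, 35 mm above the table.
- printer: Label printer, a white box 160 (x) x 130 (y) x 100 mm high (102 mm at the grey panel on the rear half of its top), fixed to the table. Origin: centre of its underside; its front is -x, z up. The key is on the front half of its top, 45 mm in front of the origin.
- key_top (a point): Centre of the top face of the printer's key, which moves with it: a round black spring key 26 mm across in a grey housing 42 mm across that it stands 10 mm proud of, pressed straight down, its top face 122 mm above the table when up.
- key (a joint): Travel of the printer's key in m: 0 up, 0.006 fully down. It springs back when let go; fully down takes about 5 N.
- scale: Portion scale, grey base with aluminium platform, 240 (x) x 280 (y) mm, 47 mm high, fixed. Origin: centre of its underside. Beyond the pods, not to be handled.
- tub: Empty clear plastic tub, 150 x 180 x 50 mm high, standing loose on the scale; leave it. Origin: centre of its underside.
- cutter_bin: Clear open plastic bin, 160 x 120 x 70 mm high, with biscuit cutters in it, loose on the table; leave it. Origin: centre of its underside.
- cutter: Steel biscuit cutter, a plain ring 50 mm across, 45 mm high, loose on the table; leave it. Origin: centre of its underside.
- bottle: White plastic bottle, 60 mm across, 190 mm high, standing loose on the table; leave it. Origin: centre of its underside.

How it is judged:
On the way, in this order (a step that is already met when the one before it is completed fails the run):
1. the fingers are held just above the middle of the square window, without contact, for 1.5 s (horizontal distance between the grasp point and square_window below 0.022 m and z of the grasp point in the frame of square_window between 0.01 and 0.08 m and contact force between each of the arm, the fingers and square_pod below 0.2 N), for 1.5 s.
2. the printer's key is pressed fully down by the fingers (value of joint key above 0.0048 m and contact force between the fingers and printer above 1 N), for 0.05 s.
At the end, for the whole second after the job is handed in: After the pointing and then the pressing, the key is up again (within 1 mm) and the tub, cutter bin, cutter and bottle are at rest within 15 mm of where they stood (value of joint key below 0.001 m and distance of each of tub, cutter_bin, cutter, bottle from where it was at the start of the episode below 0.015 m and linear speed of each of tub, cutter_bin, cutter, bottle below 0.02 m/s); the robot touches nothing.
It fails at once if the square pod is touched (contact force between any of the arm, the fingers and square_pod above 0.5 N).
It fails at once if the round pod is touched (contact force between any of the arm, the fingers and round_pod above 0.5 N).
It fails at once if the hand comes low over the round pod (horizontal distance between the grasp point and round_window below 0.04 m and z of the grasp point in the frame of round_window below 0.075 m).
It fails at once if the tub, cutter bin, cutter or bottle is moved or lifted (distance of any of tub, cutter_bin, cutter, bottle from where it was at the start of the episode above 0.015 m).
It also fails if it takes over 38 s, if anything falls off the work surface, if the arm or the gripper's body presses on something with over 40 N, if the wrist force passes 120 N, or if a joint passes its speed limit or range.

## Working session

There is one attempt and no reset: what is moved stays moved. The work goes in short steps, Python scripts to look and compute and a tool call to move; the robot and the scene stay as the last step left them, time stands still between calls to the robot, and variables do not carry over. Pictures are saved under pics/ and viewed, about 8 in all and at most 12, crops included, and the job is handed in when it is done.

Besides the shell and the picture viewer there is one more tool, called after "Call:" by a JSON object that holds its "op" and its "data", one argument or row to a line. send_rows: Moves the arm, as the interface text tells. Its arguments: {"type":"object","properties":{"plan":{"type":"array"},"squeeze":{"type":"number"}},"required":["plan"]}

```bash
mkdir -p pics
python3 - <<'E'
from rig import env, eyes
import cv2, numpy as np
s=env.observe(); print({k:np.round(s[k],3).tolist() for k in ("time","position","tcp_rot","contact_force","gripper_width")})
for c in ("top","scene"):
    p=eyes.read_camera(c); cv2.imwrite(f"pics/{c}0.png",p["frame"])
    M=p["cam_to_world"];K=p["camera_matrix"]
    for q in ("square_pod","square_window","round_pod","printer","key_top","bottle","cutter","cutter_bin","scale"):
        try:
            for r in eyes.spot_in(q,p)[:2]:
                w=np.linalg.inv(M)@np.r_[r["position"],1]; u=K@[w[0],-w[1],-w[2]]
                print(c,q,np.round(r["position"],3).tolist(),round(r["confidence"],2),np.round(u[:2]/u[2]).tolist())
        except Exception as e: print(c,q,e)
print(p.keys(), env.observe()["time"])
E
```

```text
{'time': 0.0, 'position': [0.226, -0.635, 0.194], 'tcp_rot': [3.142, 0.002, -1.229], 'contact_force': [0.717, -0.113, -0.341], 'gripper_width': 0.999}
top square_pod [0.501, -0.102, 0.031] 0.87 [390.0, 304.0]
top square_window [0.501, -0.106, 0.033] 0.58 [392.0, 304.0]
top round_pod [0.528, 0.148, 0.031] 0.6 [267.0, 288.0]
top printer [0.516, 0.316, 0.105] 0.56 [174.0, 288.0]
top key_top [0.485, 0.324, 0.124] 0.63 [166.0, 304.0]
top bottle [0.706, 0.259, 0.122] 0.74 [208.0, 190.0]
top cutter [0.477, 0.01, 0.046] 0.45 [334.0, 314.0]
top cutter_bin [0.493, -0.311, 0.003] 0.83 [491.0, 312.0]
top scale [0.723, -0.064, 0.048] 0.6 [373.0, 195.0]
top scale [0.502, -0.107, 0.031] 0.45 [392.0, 304.0]
scene square_pod [0.724, 0.253, 0.11] 0.44 [436.0, 200.0]
scene square_window [0.511, -0.111, 0.034] 0.62 [257.0, 236.0]
scene round_pod [0.538, 0.143, 0.03] 0.79 [347.0, 192.0]
scene printer [0.55, 0.301, 0.101] 0.69 [400.0, 147.0]
scene printer [0.534, 0.141, 0.033] 0.41 [345.0, 190.0]
scene bottle [0.723, 0.253, 0.114] 0.82 [437.0, 199.0]
scene cutter [0.479, 0.005, 0.026] 0.68 [289.0, 205.0]
scene cutter_bin [0.482, -0.309, 0.025] 0.9 [180.0, 275.0]
scene scale [0.516, -0.109, 0.032] 0.68 [259.0, 238.0]
scene scale [0.787, -0.118, 0.043] 0.56 [326.0, 326.0]
dict_keys(['frame', 'camera_matrix', 'cam_to_world', 'shot']) 1.0
```

View top.

View pics/top0.png

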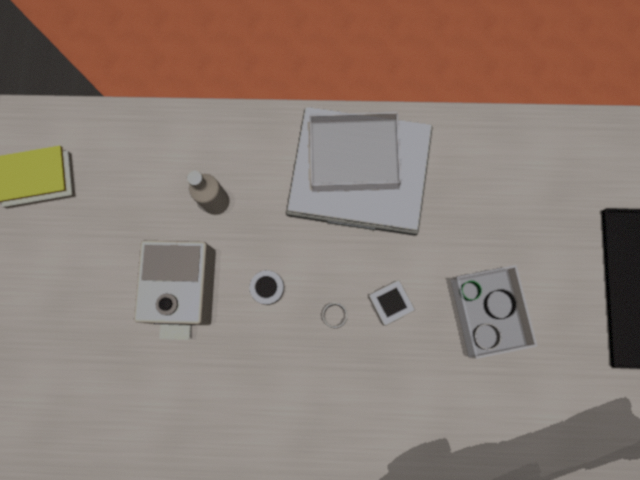

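View pics/scene0.png

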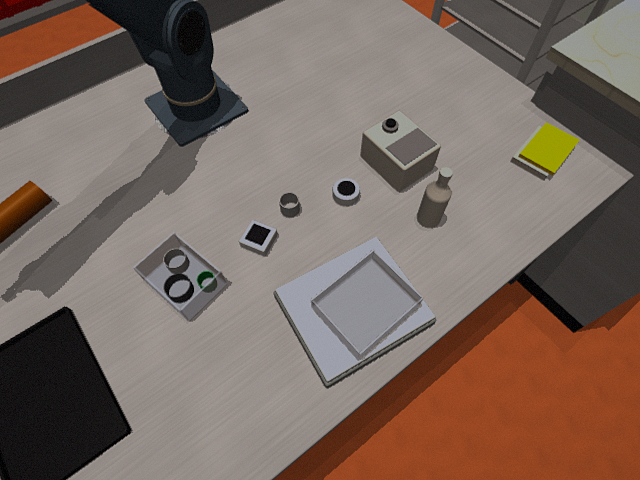

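The top view shows the square window at about (392,303), the round window at (266,287), the key at (166,304) and the loose cutter at (334,315). The scene view has the windows at (258,235) and (346,188) and the key at (390,124). I'll refine these by intersecting dark-blob rays with the known heights.

Run:
```python
from rig import env, eyes
import cv2, numpy as np
pts={"top":{"sq":(392,303,.035),"rd":(266,287,.035),"key":(166,304,.122)},"scene":{"sq":(258,235,.035),"rd":(346,188,.035),"key":(390,124,.122)}}
for c in pts:
    p=eyes.read_camera(c);M=p["cam_to_world"];K=p["camera_matrix"]
    m=(p["frame"].max(2)<55).astype(np.uint8)
    n,l,st,ce=cv2.connectedComponentsWithStats(m)
    for k,(u,v,z) in pts[c].items():
        i=min(range(1,n),key=lambda i:np.hypot(*(ce[i]-(u,v)))+(st[i][4]<15)*1000)
        d=np.linalg.solve(K,[*ce[i],1]); d=M[:3,:3]@[d[0],-d[1],-d[2]]; o=M[:3,3]
        print(c,k,st[i][4],np.round(ce[i],1),np.round(o+d*(z-o[2])/d[2],4))
s=env.observe();print(s["position"],s["tcp_rot"],s["time"])
```

```text
top sq 413 [391.5 302. ] [ 0.5051 -0.1052  0.035 ]
top rd 314 [265.7 286.5] [0.5299 0.1499 0.035 ]
top key 126 [165.  303.6] [0.485  0.3262 0.122 ]
scene sq 300 [257.4 233.9] [ 0.5057 -0.1075  0.035 ]
scene rd 196 [346.  187.6] [0.5297 0.1473 0.035 ]
scene key 75 [390.5 122.9] [0.4889 0.3205 0.122 ]
[ 0.22623029 -0.63596555  0.19479248] [ 3.14157309e+00  1.77700763e-05 -1.22902316e+00] 1.1
```

Call:
{"op": "send_rows", "data": {
  "plan": [
    {"delta_pos":[-25,-27,0],"turn":0,"hand":-1},
    {"delta_pos":[-51,-55,0],"turn":0,"hand":-1},
    {"delta_pos":[-76,-82,0],"turn":0,"hand":-1},
    {"delta_pos":[-101,-110,0],"turn":0,"hand":-1},
    {"delta_pos":[-127,-137,0],"turn":0,"hand":-1},
    {"delta_pos":[-152,-165,0],"turn":0,"hand":-1},
    {"delta_pos":[-178,-192,0],"turn":0,"hand":-1},
    {"delta_pos":[-203,-220,0],"turn":0,"hand":-1}
  ]
}}

```text
time: 1.77
position: [0.3659, -0.3693, 0.1951]
tcp_rot: [-3.141, -0.0, -1.229]
contact_force: [1.4, -0.8, 0.4]
gripper_width: 0.0
```

Call:
{"op": "send_rows", "data": {
  "plan": [
    {"delta_pos":[-26,-28,0],"turn":0,"hand":-1},
    {"delta_pos":[-53,-57,0],"turn":0,"hand":-1},
    {"delta_pos":[-80,-87,0],"turn":0,"hand":-1},
    {"delta_pos":[-107,-117,0],"turn":0,"hand":-1},
    {"delta_pos":[-134,-146,0],"turn":0,"hand":-1},
    {"delta_pos":[-160,-174,0],"turn":0,"hand":-1},
    {"delta_pos":[-184,-200,0],"turn":0,"hand":-1},
    {"delta_pos":[-201,-219,0],"turn":0,"hand":-1}
  ]
}}

```text
time: 2.43
position: [0.5063, -0.1029, 0.1953]
tcp_rot: [-3.14, 0.0, -1.226]
contact_force: [0.7, -0.3, -0.2]
gripper_width: -0.001
```

```bash
cat > h.py <<'E'
from rig import env, eyes
import cv2, numpy as np
from scipy.spatial.transform import Rotation as R
def wrist(name):
    s=env.observe(); p=eyes.read_camera("wrist"); cv2.imwrite(f"pics/{name}.png",p["frame"])
    T=np.eye(4);T[:3,:3]=R.from_euler("xyz",s["tcp_rot"]).as_matrix();T[:3,3]=s["position"]
    return s,p,T,T@p["tool_from_camera"]
def delta(T,w): return np.round(1000*T[:3,:3].T@(np.array(w)-T[:3,3]),1)
def proj(p,M,w):
    c=np.linalg.inv(M)@np.r_[w,1]; u=p["camera_matrix"]@[c[0],-c[1],-c[2]]; return u[:2]/u[2]
def ray(p,M,uv,z):
    d=np.linalg.solve(p["camera_matrix"],[*uv,1]); d=M[:3,:3]@[d[0],-d[1],-d[2]]; o=M[:3,3]
    return o+d*(z-o[2])/d[2]
E
python3 - <<'E'
from h import *
s,p,T,M=wrist("w1"); print(s["time"],s["position"])
print("expected px",proj(p,M,[.5055,-.106,.035]),"tcp px",proj(p,M,T[:3,3]))
for q in("square_window","square_pod"):
    for r in eyes.spot_in(q,p)[:2]: print(q,np.round(r["position"],4),r["confidence"],proj(p,M,r["position"]))
E
```

```text
2.4333 [ 0.50629997 -0.10293584  0.1953116 ]
expected px [320.34195889 211.7145582 ] tcp px [316.33161126 279.2956765 ]
square_window [ 0.5072 -0.1043  0.0316] 0.77 [319.16492625 208.46277038]
```

View pics/w1.png

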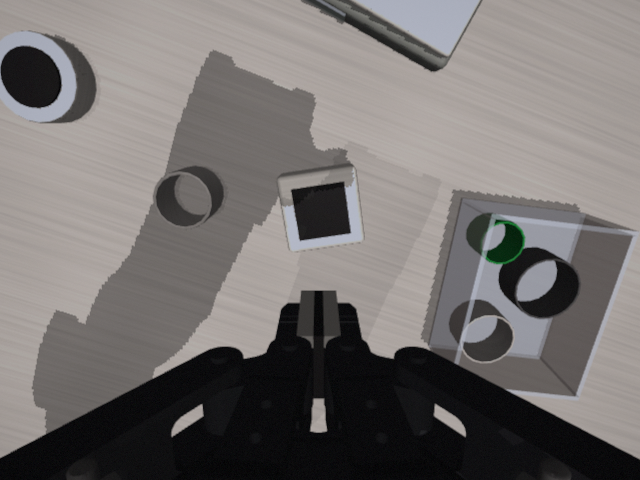

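The wrist view shows the window's middle at (322,211), which agrees with the predicted (320,212). I'll descend to 30 mm above it and hold.

Call:
{"op": "send_rows", "data": {
  "plan": [
    {"delta_pos":[2,1,22],"turn":0,"hand":-1},
    {"delta_pos":[3,2,46],"turn":0,"hand":-1},
    {"delta_pos":[3,2,70],"turn":0,"hand":-1},
    {"delta_pos":[3,2,92],"turn":0,"hand":-1},
    {"delta_pos":[3,2,110],"turn":0,"hand":-1},
    {"delta_pos":[3,2,122],"turn":0,"hand":-1},
    {"delta_pos":[3,2,130],"turn":0,"hand":-1},
    {"delta_pos":[3,2,130],"turn":0,"hand":-1}
  ]
}}

```text
time: 3.25
position: [0.5038, -0.1089, 0.0638]
tcp_rot: [3.14, 0.001, -1.226]
contact_force: [-0.1, 0.0, -0.3]
gripper_width: -0.001
```

Call:
{"op": "send_rows", "data": {
  "plan": [
    {"delta_pos":[0,0,0],"turn":0,"hand":-1},
    {"delta_pos":[0,0,0],"turn":0,"hand":-1},
    {"delta_pos":[0,0,0],"turn":0,"hand":-1},
    {"delta_pos":[0,0,0],"turn":0,"hand":-1},
    {"delta_pos":[0,0,0],"turn":0,"hand":-1},
    {"delta_pos":[0,0,0],"turn":0,"hand":-1},
    {"delta_pos":[0,0,0],"turn":0,"hand":-1},
    {"delta_pos":[0,0,0],"turn":0,"hand":-1}
  ]
}}

```text
time: 3.92
position: [0.5038, -0.1088, 0.0639]
tcp_rot: [3.14, 0.001, -1.226]
contact_force: [0.1, -0.0, 0.4]
gripper_width: -0.001
```

Call:
{"op": "send_rows", "data": {
  "plan": [
    {"delta_pos":[0,0,0],"turn":0,"hand":-1},
    {"delta_pos":[0,0,0],"turn":0,"hand":-1},
    {"delta_pos":[0,0,0],"turn":0,"hand":-1},
    {"delta_pos":[0,0,0],"turn":0,"hand":-1},
    {"delta_pos":[0,0,0],"turn":0,"hand":-1},
    {"delta_pos":[0,0,0],"turn":0,"hand":-1},
    {"delta_pos":[0,0,0],"turn":0,"hand":-1},
    {"delta_pos":[0,0,0],"turn":0,"hand":-1}
  ]
}}

```text
time: 4.58
position: [0.5038, -0.1089, 0.0639]
tcp_rot: [3.14, 0.001, -1.226]
contact_force: [-0.2, -0.3, -0.2]
gripper_width: -0.001
```

Call:
{"op": "send_rows", "data": {
  "plan": [
    {"delta_pos":[0,0,0],"turn":0,"hand":-1},
    {"delta_pos":[0,0,0],"turn":0,"hand":-1},
    {"delta_pos":[0,0,0],"turn":0,"hand":-1},
    {"delta_pos":[0,0,0],"turn":0,"hand":-1},
    {"delta_pos":[0,0,0],"turn":0,"hand":-1},
    {"delta_pos":[0,0,0],"turn":0,"hand":-1},
    {"delta_pos":[0,0,0],"turn":0,"hand":-1},
    {"delta_pos":[0,0,0],"turn":0,"hand":-1}
  ]
}}

```text
time: 5.25
position: [0.5038, -0.1088, 0.0639]
tcp_rot: [3.14, 0.001, -1.226]
contact_force: [-0.8, 0.2, 0.1]
gripper_width: 0.003
```

Call:
{"op": "send_rows", "data": {
  "plan": [
    {"delta_pos":[0,0,0],"turn":0,"hand":-1},
    {"delta_pos":[0,0,0],"turn":0,"hand":-1},
    {"delta_pos":[0,0,0],"turn":0,"hand":-1},
    {"delta_pos":[0,0,0],"turn":0,"hand":-1},
    {"delta_pos":[0,0,0],"turn":0,"hand":-1},
    {"delta_pos":[0,0,0],"turn":0,"hand":-1},
    {"delta_pos":[0,0,0],"turn":0,"hand":-1},
    {"delta_pos":[0,0,0],"turn":0,"hand":-1}
  ]
}}

```text
time: 5.92
position: [0.5038, -0.1089, 0.0639]
tcp_rot: [3.14, 0.001, -1.226]
contact_force: [-0.1, -0.2, -0.4]
gripper_width: -0.005
```

Held for about 2.7 s, 3 mm off centre, with no contact. Next I'll rise and go over to the printer, well above the round pod.

Call:
{"op": "send_rows", "data": {
  "plan": [
    {"delta_pos":[0,0,-20],"turn":0,"hand":-1},
    {"delta_pos":[0,0,-45],"turn":0,"hand":-1},
    {"delta_pos":[0,0,-75],"turn":0,"hand":-1},
    {"delta_pos":[0,0,-105],"turn":0,"hand":-1},
    {"delta_pos":[0,0,-130],"turn":0,"hand":-1},
    {"delta_pos":[-20,-6,-146],"turn":0,"hand":-1},
    {"delta_pos":[-46,-14,-150],"turn":0,"hand":-1},
    {"delta_pos":[-75,-24,-150],"turn":0,"hand":-1}
  ]
}}

```text
time: 6.58
position: [0.502, -0.0305, 0.2156]
tcp_rot: [-3.14, -0.001, -1.229]
contact_force: [1.4, -0.2, -0.1]
gripper_width: -0.001
```

Call:
{"op": "send_rows", "data": {
  "plan": [
    {"delta_pos":[-30,-9,0],"turn":0,"hand":-1},
    {"delta_pos":[-60,-19,0],"turn":0,"hand":-1},
    {"delta_pos":[-90,-28,0],"turn":0,"hand":-1},
    {"delta_pos":[-120,-37,0],"turn":0,"hand":-1},
    {"delta_pos":[-150,-46,0],"turn":0,"hand":-1},
    {"delta_pos":[-180,-56,0],"turn":0,"hand":-1},
    {"delta_pos":[-210,-65,0],"turn":0,"hand":-1},
    {"delta_pos":[-235,-73,0],"turn":0,"hand":-1}
  ]
}}

```text
time: 7.25
position: [0.4914, 0.2178, 0.2155]
tcp_rot: [-3.14, -0.001, -1.228]
contact_force: [0.9, 0.1, -0.4]
gripper_width: 0.001
```

Run:
```python
from h import *
s,p,T,M=wrist("w2"); print(s["time"],s["position"],s["tcp_rot"],np.round(s["joint_pos"],2))
print("expected px",proj(p,M,[.486,.324,.122]),"delta",delta(T,[.486,.324,.2]))
for r in eyes.spot_in("key_top",p)[:2]: print(np.round(r["position"],4),r["confidence"],proj(p,M,r["position"]))
```

```text
7.25 [0.49142319 0.21777811 0.21551482] [-3.14008922e+00 -5.01495314e-04 -1.22803748e+00] [-0.34  0.36 -0.23  1.77  0.09  1.03 -1.83]
expected px [169.18333608 186.50294881] delta [-101.9  -30.6   15.5]
[0.4864 0.3243 0.1217] 0.68 [169.05264702 185.74534605]
```

View pics/w2.png

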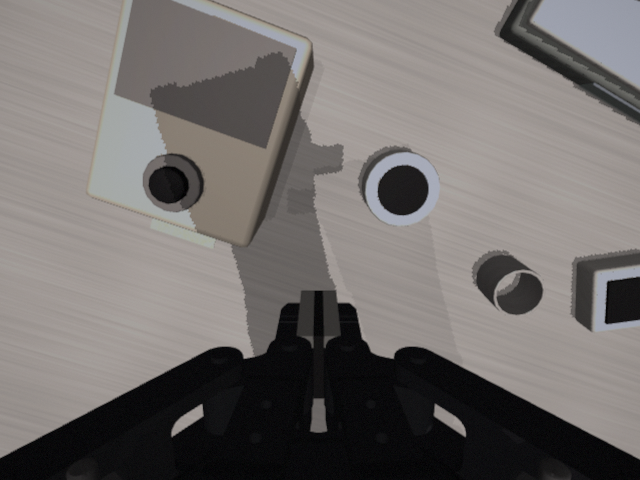

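The wrist view shows the key at (168,184), matching the prediction (169,186). I'll move above it.

Call:
{"op": "send_rows", "data": {
  "plan": [
    {"delta_pos":[-20,-6,0],"turn":0,"hand":-1},
    {"delta_pos":[-45,-14,4],"turn":0,"hand":-1},
    {"delta_pos":[-70,-21,10],"turn":0,"hand":-1},
    {"delta_pos":[-90,-27,25],"turn":0,"hand":-1},
    {"delta_pos":[-102,-31,45],"turn":0,"hand":-1},
    {"delta_pos":[-102,-31,60],"turn":0,"hand":-1},
    {"delta_pos":[-102,-31,70],"turn":0,"hand":-1},
    {"delta_pos":[-102,-31,70],"turn":0,"hand":-1}
  ]
}}

```text
time: 8.02
position: [0.4845, 0.3256, 0.1435]
tcp_rot: [3.14, -0.0, -1.223]
contact_force: [-0.2, -0.4, -0.5]
gripper_width: 0.002
```

Run:
```python
from h import *
s,p,T,M=wrist("w3"); print(s["time"],s["position"],s["contact_force"])
print("expected px",proj(p,M,[.486,.324,.122]),"tcp at key height px",proj(p,M,[*s["position"][:2],.122]),"delta",delta(T,[.486,.324,.122]))
```

```text
8.0167 [0.48452016 0.32559892 0.14348029] [-0.17363543 -0.35365712 -0.54334534]
expected px [320.27785907 262.53459608] tcp at key height px [316.53544149 264.01644882] delta [ 2.  -0.9 21.5]
```

View pics/w3.png

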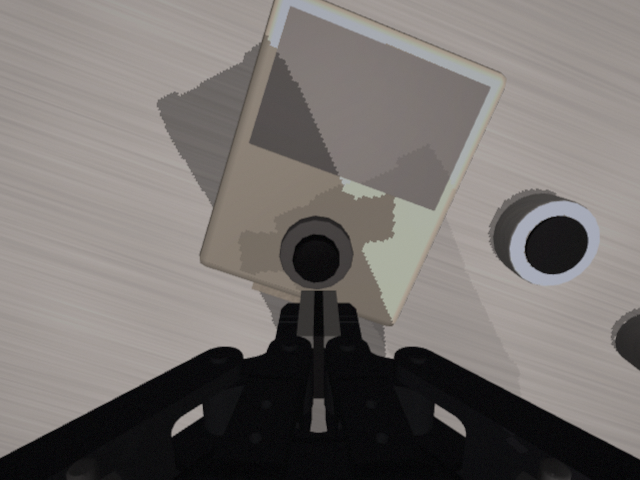

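Key centre at (316,259), and the TCP line meets key height at (316,264), so I'll shift about −2.5 mm in tool y and press gently.

Call:
{"op": "send_rows", "data": {
  "plan": [
    {"delta_pos":[0,-2,6],"turn":0,"hand":-1},
    {"delta_pos":[0,-2,14],"turn":0,"hand":-1},
    {"delta_pos":[0,-2,20],"turn":0,"hand":-1},
    {"delta_pos":[0,-2,23],"turn":0,"hand":-1},
    {"delta_pos":[0,-2,25],"turn":0,"hand":-1},
    {"delta_pos":[0,-2,27],"turn":0,"hand":-1},
    {"delta_pos":[0,-2,28],"turn":0,"hand":-1},
    {"delta_pos":[0,-2,28],"turn":0,"hand":-1}
  ]
}}

```text
time: 8.73
position: [0.487, 0.3266, 0.1168]
tcp_rot: [3.141, 0.0, -1.224]
contact_force: [0.5, 0.2, -0.7]
gripper_width: 0.001
```

Run:
```python
from h import *
s,p,T,M=wrist("w4"); print(s["time"],s["position"],s["contact_force"],s["wrist_torque"])
q=eyes.read_camera("scene"); cv2.imwrite("pics/s4.png",cv2.resize(q["frame"][40:220,300:540],None,fx=3,fy=3))
cv2.imwrite("pics/c4.png",np.hstack([cv2.resize(p["frame"][180:360,220:420],(400,360)),cv2.resize(q["frame"][60:200,320:475],(398,360))]))
```

```text
8.7333 [0.48704006 0.3266267  0.11680869] [ 0.48623696  0.16390299 -0.70468108] [-0.0655613   0.000494   -0.01119885]
```

View pics/c4.png

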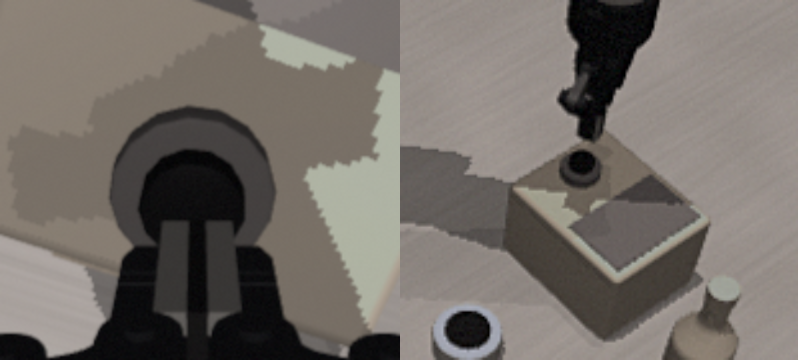

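Run:
```python
from h import *
s,p,T,M=wrist("w5"); q=eyes.read_camera("scene")
print("wrist cam in tool",np.round(p["tool_from_camera"],3).tolist())
for z in (0,-.01,-.02,-.03):
    print(z,[np.round(proj(p,p["tool_from_camera"],[x,y,z])).tolist() for x,y in((0,0),(0,-.011),(0,.011),(.01,-.011))], "scene",np.round(proj(q,q["cam_to_world"],(T@[0,0,z,1])[:3]),1))
print("key in scene",proj(q,q["cam_to_world"],[.486,.324,.122]),proj(q,q["cam_to_world"],[.486,.324,.116]))
cv2.imwrite("pics/s5.png",cv2.resize(q["frame"][70:160,340:460],None,fx=6,fy=6,interpolation=cv2.INTER_CUBIC))
```

```text
wrist cam in tool [[1.0, -0.001, 0.001, 0.001], [-0.001, -0.959, -0.283, -0.073], [0.001, 0.283, -0.959, -0.179], [0.0, 0.0, 0.0, 1.0]]
0 [[316.0, 279.0], [316.0, 258.0], [316.0, 300.0], [337.0, 258.0]] scene [391.6 122.8]
-0.01 [[316.0, 288.0], [316.0, 265.0], [316.0, 309.0], [338.0, 265.0]] scene [392.1 119.9]
-0.02 [[316.0, 297.0], [316.0, 273.0], [316.0, 319.0], [339.0, 273.0]] scene [392.7 117. ]
-0.03 [[316.0, 307.0], [316.0, 282.0], [316.0, 331.0], [341.0, 282.0]] scene [393.2 114.1]
key in scene [390.74988371 121.57897939] [390.43362339 123.28013611]
```

View pics/s5.png

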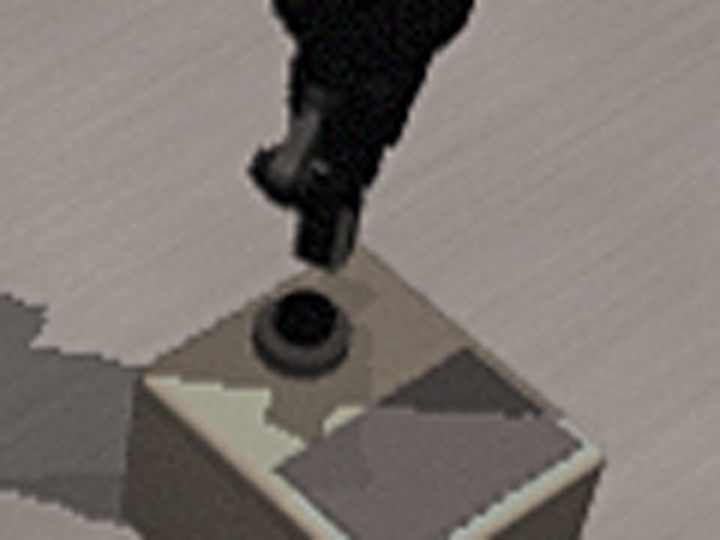

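Run:
```python
from h import *
s,p,T,M=wrist("w6"); q=eyes.read_camera("scene")
def pm(p,M):
    return p["camera_matrix"]@np.diag([1,-1,-1])@np.linalg.inv(M)[:3]
for uw in ((318,291),(318,295)):
  for us in ((394.3,113),(394.5,114.5),(393.,115)):
    X=cv2.triangulatePoints(pm(p,M),pm(q,q["cam_to_world"]),np.array(uw,float).reshape(2,1),np.array(us,float).reshape(2,1))[:,0]
    X/=X[3]; print(uw,us,X[:3].round(4),"tool",(np.linalg.inv(T)@X)[:3].round(4), "reproj",proj(p,M,X[:3]).round(1),proj(q,q["cam_to_world"],X[:3]).round(1))
# key in wrist
print(ray(p,M,(316.5,278),.122))
f=p["frame"]; g=cv2.resize(f[240:360,250:390],None,fx=5,fy=5,interpolation=cv2.INTER_CUBIC); cv2.imwrite("pics/w6c.png",np.clip(g*2.2,0,255).astype(np.uint8))
```

```text
(318, 291) (394.3, 113) [0.4922 0.3279 0.1512] tool [ 0.0006 -0.0051 -0.0341] reproj [317.3 299.8] [395.2 113.8]
(318, 291) (394.5, 114.5) [0.4923 0.3278 0.1475] tool [ 0.0007 -0.0052 -0.0304] reproj [317.6 295.7] [395.  114.9]
(318, 291) (393.0, 115) [0.4895 0.3269 0.1434] tool [ 0.0006 -0.0023 -0.0263] reproj [317.4 298. ] [393.7 115.7]
(318, 295) (394.3, 113) [0.4916 0.3276 0.1515] tool [ 0.0006 -0.0045 -0.0344] reproj [317.4 301.6] [394.9 113.6]
(318, 295) (394.5, 114.5) [0.4917 0.3275 0.1479] tool [ 0.0008 -0.0046 -0.0308] reproj [317.8 297.5] [394.8 114.7]
(318, 295) (393.0, 115) [0.4889 0.3266 0.1438] tool [ 0.0007 -0.0016 -0.0267] reproj [317.5 299.8] [393.5 115.5]
[0.48969728 0.32746589 0.122     ]
```

View pics/w6c.png

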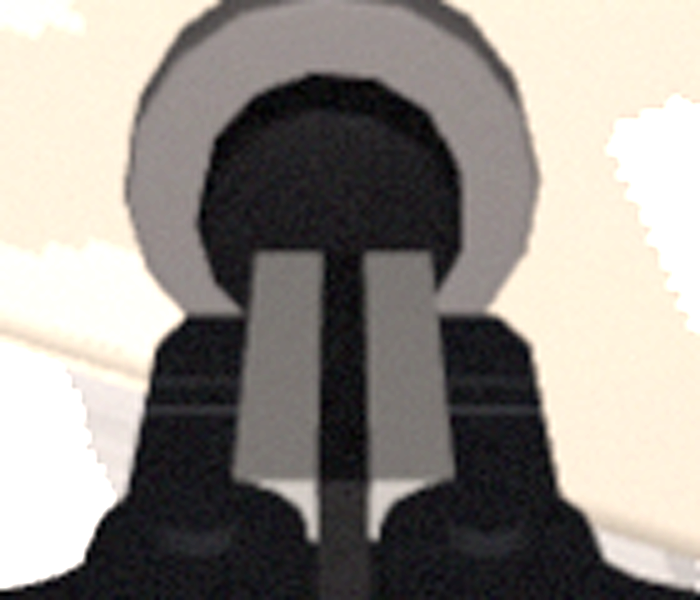

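Both views agree that the fingertips, as seen, end about 27 mm short of the reported TCP. The key is still up and nothing is touching it. That puts the first hold at nearly 6 cm above the window, close to the limit, so I'll repeat it lower before pressing. Reported z 0.045 is safe under both readings.

Call:
{"op": "send_rows", "data": {
  "plan": [
    {"delta_pos":[0,0,-20],"turn":0,"hand":-1},
    {"delta_pos":[0,0,-50],"turn":0,"hand":-1},
    {"delta_pos":[0,0,-80],"turn":0,"hand":-1},
    {"delta_pos":[20,6,-97],"turn":0,"hand":-1},
    {"delta_pos":[50,16,-100],"turn":0,"hand":-1},
    {"delta_pos":[85,27,-100],"turn":0,"hand":-1},
    {"delta_pos":[120,38,-100],"turn":0,"hand":-1},
    {"delta_pos":[155,49,-100],"turn":0,"hand":-1}
  ]
}}

```text
time: 9.7
position: [0.4937, 0.1627, 0.2173]
tcp_rot: [-3.141, 0.0, -1.223]
contact_force: [0.7, -0.7, -0.9]
gripper_width: -0.004
```

Call:
{"op": "send_rows", "data": {
  "plan": [
    {"delta_pos":[35,11,0],"turn":0,"hand":-1},
    {"delta_pos":[70,22,0],"turn":0,"hand":-1},
    {"delta_pos":[105,33,0],"turn":0,"hand":-1},
    {"delta_pos":[140,44,0],"turn":0,"hand":-1},
    {"delta_pos":[175,55,0],"turn":0,"hand":-1},
    {"delta_pos":[205,65,0],"turn":0,"hand":-1},
    {"delta_pos":[225,71,0],"turn":0,"hand":-1},
    {"delta_pos":[235,74,0],"turn":0,"hand":-1}
  ]
}}

```text
time: 10.37
position: [0.5039, -0.0871, 0.2173]
tcp_rot: [-3.141, -0.001, -1.227]
contact_force: [0.2, 0.6, -0.5]
gripper_width: -0.001
```

Call:
{"op": "send_rows", "data": {
  "plan": [
    {"delta_pos":[9,2,15],"turn":0,"hand":-1},
    {"delta_pos":[17,4,40],"turn":0,"hand":-1},
    {"delta_pos":[17,4,70],"turn":0,"hand":-1},
    {"delta_pos":[17,4,100],"turn":0,"hand":-1},
    {"delta_pos":[17,4,125],"turn":0,"hand":-1},
    {"delta_pos":[17,4,142],"turn":0,"hand":-1},
    {"delta_pos":[17,4,152],"turn":0,"hand":-1},
    {"delta_pos":[17,4,152],"turn":0,"hand":-1}
  ]
}}

```text
time: 11.03
position: [0.5051, -0.1034, 0.0636]
tcp_rot: [3.14, 0.001, -1.226]
contact_force: [-0.0, 0.4, -0.6]
gripper_width: -0.003
```

Run:
```python
from h import *
s,p,T,M=wrist("w7"); q=eyes.read_camera("scene"); print(s["time"],s["position"])
for z in(0,-.027): print(proj(q,q["cam_to_world"],(T@[0,0,z,1])[:3]))
a=cv2.resize(p["frame"][180:360,220:420],(400,360)); b=cv2.resize(q["frame"][180:270,210:310],(400,360),interpolation=cv2.INTER_CUBIC)
cv2.imwrite("pics/c7.png",np.clip(np.hstack([a,b])*1.5,0,255).astype(np.uint8))
```

```text
11.0333 [ 0.50507668 -0.10337379  0.06362331]
[257.10537266 226.71693249]
[255.5597466  220.70401087]
```

View pics/c7.png

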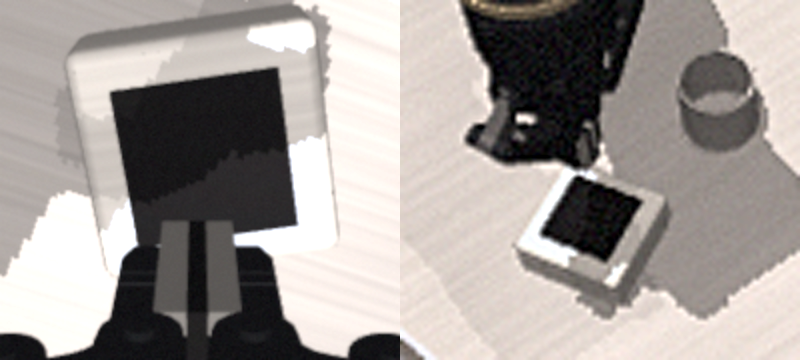

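At (256,221) in the scene view, the tip again fits 27 mm short of the reported TCP. I'll lower it another 22 mm and hold.

Call:
{"op": "send_rows", "data": {
  "plan": [
    {"delta_pos":[1,0,5],"turn":0,"hand":-1},
    {"delta_pos":[2,1,12],"turn":0,"hand":-1},
    {"delta_pos":[2,1,18],"turn":0,"hand":-1},
    {"delta_pos":[2,1,21],"turn":0,"hand":-1},
    {"delta_pos":[2,1,21],"turn":0,"hand":-1},
    {"delta_pos":[2,1,21],"turn":0,"hand":-1},
    {"delta_pos":[2,1,21],"turn":0,"hand":-1},
    {"delta_pos":[2,1,21],"turn":0,"hand":-1}
  ]
}}

```text
time: 11.8
position: [0.5064, -0.1062, 0.045]
tcp_rot: [-3.14, -0.001, -1.227]
contact_force: [0.2, -0.1, -0.4]
gripper_width: -0.007
```

Call:
{"op": "send_rows", "data": {
  "plan": [
    {"delta_pos":[0,0,0],"turn":0,"hand":-1},
    {"delta_pos":[0,0,0],"turn":0,"hand":-1},
    {"delta_pos":[0,0,0],"turn":0,"hand":-1},
    {"delta_pos":[0,0,0],"turn":0,"hand":-1},
    {"delta_pos":[0,0,0],"turn":0,"hand":-1},
    {"delta_pos":[0,0,0],"turn":0,"hand":-1},
    {"delta_pos":[0,0,0],"turn":0,"hand":-1},
    {"delta_pos":[0,0,0],"turn":0,"hand":-1}
  ]
}}

```text
time: 12.47
position: [0.5064, -0.1062, 0.045]
tcp_rot: [-3.14, -0.001, -1.227]
contact_force: [0.4, 0.1, 0.3]
gripper_width: -0.004
```

Call:
{"op": "send_rows", "data": {
  "plan": [
    {"delta_pos":[0,0,0],"turn":0,"hand":-1},
    {"delta_pos":[0,0,0],"turn":0,"hand":-1},
    {"delta_pos":[0,0,0],"turn":0,"hand":-1},
    {"delta_pos":[0,0,0],"turn":0,"hand":-1},
    {"delta_pos":[0,0,0],"turn":0,"hand":-1},
    {"delta_pos":[0,0,0],"turn":0,"hand":-1},
    {"delta_pos":[0,0,0],"turn":0,"hand":-1},
    {"delta_pos":[0,0,0],"turn":0,"hand":-1}
  ]
}}

```text
time: 13.13
position: [0.5064, -0.1062, 0.045]
tcp_rot: [-3.14, -0.001, -1.227]
contact_force: [1.3, 0.6, 0.3]
gripper_width: -0.0
```

Call:
{"op": "send_rows", "data": {
  "plan": [
    {"delta_pos":[0,0,0],"turn":0,"hand":-1},
    {"delta_pos":[0,0,0],"turn":0,"hand":-1},
    {"delta_pos":[0,0,0],"turn":0,"hand":-1},
    {"delta_pos":[0,0,0],"turn":0,"hand":-1},
    {"delta_pos":[0,0,0],"turn":0,"hand":-1},
    {"delta_pos":[0,0,0],"turn":0,"hand":-1},
    {"delta_pos":[0,0,0],"turn":0,"hand":-1},
    {"delta_pos":[0,0,0],"turn":0,"hand":-1}
  ]
}}

```text
time: 13.8
position: [0.5064, -0.1062, 0.045]
tcp_rot: [-3.14, -0.001, -1.227]
contact_force: [-0.3, -0.6, 0.1]
gripper_width: 0.005
```

Call:
{"op": "send_rows", "data": {
  "plan": [
    {"delta_pos":[0,0,-20],"turn":0,"hand":-1},
    {"delta_pos":[0,0,-50],"turn":0,"hand":-1},
    {"delta_pos":[0,0,-80],"turn":0,"hand":-1},
    {"delta_pos":[0,0,-110],"turn":0,"hand":-1},
    {"delta_pos":[0,0,-140],"turn":0,"hand":-1},
    {"delta_pos":[-20,-6,-165],"turn":0,"hand":-1},
    {"delta_pos":[-48,-15,-173],"turn":0,"hand":-1},
    {"delta_pos":[-80,-25,-173],"turn":0,"hand":-1}
  ]
}}

```text
time: 14.47
position: [0.504, -0.0229, 0.2207]
tcp_rot: [-3.136, -0.003, -1.23]
contact_force: [1.6, 0.8, -0.2]
gripper_width: 0.001
```

Call:
{"op": "send_rows", "data": {
  "plan": [
    {"delta_pos":[-35,-11,0],"turn":0,"hand":-1},
    {"delta_pos":[-70,-22,0],"turn":0,"hand":-1},
    {"delta_pos":[-105,-33,0],"turn":0,"hand":-1},
    {"delta_pos":[-140,-44,0],"turn":0,"hand":-1},
    {"delta_pos":[-175,-55,0],"turn":0,"hand":-1},
    {"delta_pos":[-210,-66,0],"turn":0,"hand":-1},
    {"delta_pos":[-240,-75,0],"turn":0,"hand":-1},
    {"delta_pos":[-265,-82,0],"turn":0,"hand":-1}
  ]
}}

```text
time: 15.13
position: [0.4919, 0.2572, 0.2203]
tcp_rot: [-3.136, -0.002, -1.228]
contact_force: [-0.2, -0.2, 0.4]
gripper_width: -0.003
```

Call:
{"op": "send_rows", "data": {
  "plan": [
    {"delta_pos":[-25,-7,0],"turn":0,"hand":-1},
    {"delta_pos":[-48,-13,10],"turn":0,"hand":-1},
    {"delta_pos":[-62,-17,30],"turn":0,"hand":-1},
    {"delta_pos":[-66,-18,60],"turn":0,"hand":-1},
    {"delta_pos":[-66,-18,85],"turn":0,"hand":-1},
    {"delta_pos":[-66,-18,102],"turn":0,"hand":-1},
    {"delta_pos":[-66,-18,110],"turn":0,"hand":-1},
    {"delta_pos":[-66,-18,112],"turn":0,"hand":-1}
  ]
}}

```text
time: 15.8
position: [0.4867, 0.3247, 0.1068]
tcp_rot: [-3.138, -0.003, -1.228]
contact_force: [-0.2, -0.6, 0.6]
gripper_width: 0.0
```

Call:
{"op": "send_rows", "data": {
  "plan": [
    {"delta_pos":[0,0,2],"turn":0,"hand":-1},
    {"delta_pos":[0,0,4],"turn":0,"hand":-1},
    {"delta_pos":[0,0,6],"turn":0,"hand":-1},
    {"delta_pos":[0,0,6],"turn":0,"hand":-1}
  ]
}}

```text
time: 16.13
position: [0.4871, 0.3249, 0.1013]
tcp_rot: [-3.137, -0.003, -1.228]
contact_force: [-1.1, 0.6, -0.3]
gripper_width: 0.001
```

Still no contact. Continuing in small steps and watching the force.

Call:
{"op": "send_rows", "data": {
  "plan": [
    {"delta_pos":[0,0,1],"turn":0,"hand":-1},
    {"delta_pos":[0,0,3],"turn":0,"hand":-1},
    {"delta_pos":[0,0,4],"turn":0,"hand":-1},
    {"delta_pos":[0,0,4],"turn":0,"hand":-1}
  ]
}}

```text
time: 16.47
position: [0.487, 0.3248, 0.0972]
tcp_rot: [-3.137, -0.003, -1.228]
contact_force: [-0.6, 1.1, 0.2]
gripper_width: -0.004
```

Call:
{"op": "send_rows", "data": {
  "plan": [
    {"delta_pos":[0,0,1],"turn":0,"hand":-1},
    {"delta_pos":[0,0,3],"turn":0,"hand":-1},
    {"delta_pos":[0,0,4],"turn":0,"hand":-1},
    {"delta_pos":[0,0,4],"turn":0,"hand":-1}
  ]
}}

```text
time: 16.8
position: [0.4869, 0.3247, 0.0928]
tcp_rot: [-3.138, -0.003, -1.228]
contact_force: [0.4, 0.4, 0.4]
gripper_width: 0.003
```

Call:
{"op": "send_rows", "data": {
  "plan": [
    {"delta_pos":[0,0,1],"turn":0,"hand":-1},
    {"delta_pos":[0,0,2],"turn":0,"hand":-1},
    {"delta_pos":[0,0,3],"turn":0,"hand":-1},
    {"delta_pos":[0,0,3],"turn":0,"hand":-1}
  ]
}}

```text
time: 17.13
position: [0.4868, 0.3246, 0.0896]
tcp_rot: [-3.138, -0.003, -1.228]
contact_force: [0.2, 0.1, -0.1]
gripper_width: -0.001
```

Run:
```python
from h import *
s,p,T,M=wrist("w8"); q=eyes.read_camera("scene"); print(s["time"],s["position"],s["contact_force"],s["wrist_torque"])
a=cv2.resize(p["frame"][180:360,220:420],(400,360)); b=cv2.resize(q["frame"][78:168,345:445],(400,360),interpolation=cv2.INTER_CUBIC)
cv2.imwrite("pics/c8.png",np.clip(np.hstack([a,b])*1.8,0,255).astype(np.uint8))
```

```text
17.1333 [0.4868048  0.32456591 0.08963027] [ 0.21807175  0.0727501  -0.12659263] [ 0.0343797   0.0701826  -0.04952443]
```

View pics/c8.png

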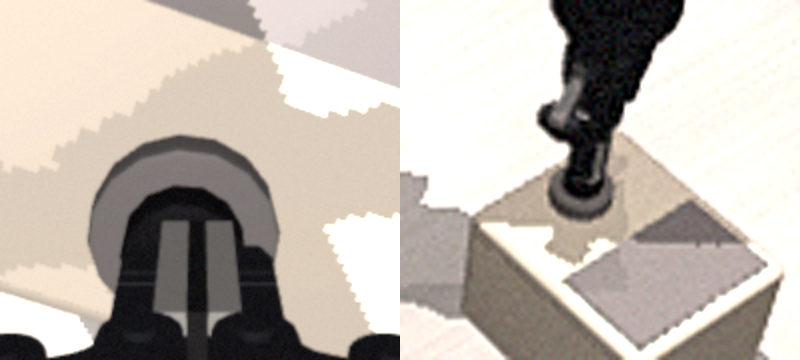

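The tips are just over the key and the key is still up. They sit about 3 mm to its right in tool x, so I'll shift and go on down.

Call:
{"op": "send_rows", "data": {
  "plan": [
    {"delta_pos":[-1,0,0],"turn":0,"hand":-1},
    {"delta_pos":[-2,0,1],"turn":0,"hand":-1},
    {"delta_pos":[-2,0,3],"turn":0,"hand":-1},
    {"delta_pos":[-2,0,3],"turn":0,"hand":-1}
  ]
}}

```text
time: 17.57
position: [0.486, 0.3265, 0.0864]
tcp_rot: [-3.138, -0.003, -1.228]
contact_force: [-0.5, 0.3, -0.8]
gripper_width: 0.003
```

Call:
{"op": "send_rows", "data": {
  "plan": [
    {"delta_pos":[0,0,1],"turn":0,"hand":-1},
    {"delta_pos":[0,0,2],"turn":0,"hand":-1},
    {"delta_pos":[0,0,3],"turn":0,"hand":-1},
    {"delta_pos":[0,0,3],"turn":0,"hand":-1}
  ]
}}

```text
time: 17.9
position: [0.4861, 0.3265, 0.0834]
tcp_rot: [-3.138, -0.003, -1.228]
contact_force: [-1.0, -0.9, 3.0]
gripper_width: -0.004
```

First contact came at reported z ≈ 0.085, so the tips are really about 37 mm short. That makes the second hold about 47 mm above the window, inside the sensor's range but at its edge. There is time left and the key isn't pressed yet, so I'll repeat the hold at a true 3 cm (reported z ≈ 0.030).

Call:
{"op": "send_rows", "data": {
  "plan": [
    {"delta_pos":[0,0,-20],"turn":0,"hand":-1},
    {"delta_pos":[0,0,-50],"turn":0,"hand":-1},
    {"delta_pos":[0,0,-82],"turn":0,"hand":-1},
    {"delta_pos":[15,5,-112],"turn":0,"hand":-1},
    {"delta_pos":[42,13,-130],"turn":0,"hand":-1},
    {"delta_pos":[77,24,-132],"turn":0,"hand":-1},
    {"delta_pos":[114,35,-132],"turn":0,"hand":-1},
    {"delta_pos":[152,47,-132],"turn":0,"hand":-1}
  ]
}}

```text
time: 18.57
position: [0.4923, 0.1667, 0.2162]
tcp_rot: [-3.137, -0.003, -1.227]
contact_force: [1.2, -0.8, -0.6]
gripper_width: 0.001
```

Call:
{"op": "send_rows", "data": {
  "plan": [
    {"delta_pos":[35,11,0],"turn":0,"hand":-1},
    {"delta_pos":[70,22,0],"turn":0,"hand":-1},
    {"delta_pos":[105,33,0],"turn":0,"hand":-1},
    {"delta_pos":[140,44,0],"turn":0,"hand":-1},
    {"delta_pos":[175,55,0],"turn":0,"hand":-1},
    {"delta_pos":[205,65,0],"turn":0,"hand":-1},
    {"delta_pos":[225,71,0],"turn":0,"hand":-1},
    {"delta_pos":[235,74,0],"turn":0,"hand":-1}
  ]
}}

```text
time: 19.23
position: [0.5014, -0.0831, 0.2165]
tcp_rot: [-3.138, -0.004, -1.231]
contact_force: [0.8, 0.2, 0.0]
gripper_width: 0.001
```

Call:
{"op": "send_rows", "data": {
  "plan": [
    {"delta_pos":[12,2,20],"turn":0,"hand":-1},
    {"delta_pos":[23,4,52],"turn":0,"hand":-1},
    {"delta_pos":[23,4,86],"turn":0,"hand":-1},
    {"delta_pos":[23,4,118],"turn":0,"hand":-1},
    {"delta_pos":[23,4,146],"turn":0,"hand":-1},
    {"delta_pos":[23,4,164],"turn":0,"hand":-1},
    {"delta_pos":[23,4,174],"turn":0,"hand":-1},
    {"delta_pos":[23,4,180],"turn":0,"hand":-1}
  ]
}}

```text
time: 19.9
position: [0.5058, -0.1056, 0.0354]
tcp_rot: [-3.139, -0.003, -1.23]
contact_force: [0.0, 0.4, 0.5]
gripper_width: -0.0
```

Call:
{"op": "send_rows", "data": {
  "plan": [
    {"delta_pos":[0,0,1],"turn":0,"hand":-1},
    {"delta_pos":[0,0,2],"turn":0,"hand":-1},
    {"delta_pos":[0,0,2],"turn":0,"hand":-1},
    {"delta_pos":[0,0,2],"turn":0,"hand":-1},
    {"delta_pos":[0,0,2],"turn":0,"hand":-1},
    {"delta_pos":[0,0,2],"turn":0,"hand":-1},
    {"delta_pos":[0,0,2],"turn":0,"hand":-1},
    {"delta_pos":[0,0,2],"turn":0,"hand":-1}
  ]
}}

```text
time: 20.57
position: [0.5059, -0.1056, 0.0336]
tcp_rot: [-3.139, -0.003, -1.23]
contact_force: [-0.7, 0.6, -0.1]
gripper_width: -0.0
```

Call:
{"op": "send_rows", "data": {
  "plan": [
    {"delta_pos":[0,0,0],"turn":0,"hand":-1},
    {"delta_pos":[0,0,0],"turn":0,"hand":-1},
    {"delta_pos":[0,0,0],"turn":0,"hand":-1},
    {"delta_pos":[0,0,0],"turn":0,"hand":-1},
    {"delta_pos":[0,0,0],"turn":0,"hand":-1},
    {"delta_pos":[0,0,0],"turn":0,"hand":-1},
    {"delta_pos":[0,0,0],"turn":0,"hand":-1},
    {"delta_pos":[0,0,0],"turn":0,"hand":-1}
  ]
}}

```text
time: 21.23
position: [0.5059, -0.1056, 0.0336]
tcp_rot: [-3.139, -0.003, -1.23]
contact_force: [0.7, 0.0, -1.0]
gripper_width: -0.001
```

Call:
{"op": "send_rows", "data": {
  "plan": [
    {"delta_pos":[0,0,0],"turn":0,"hand":-1},
    {"delta_pos":[0,0,0],"turn":0,"hand":-1},
    {"delta_pos":[0,0,0],"turn":0,"hand":-1},
    {"delta_pos":[0,0,0],"turn":0,"hand":-1},
    {"delta_pos":[0,0,0],"turn":0,"hand":-1},
    {"delta_pos":[0,0,0],"turn":0,"hand":-1},
    {"delta_pos":[0,0,0],"turn":0,"hand":-1},
    {"delta_pos":[0,0,0],"turn":0,"hand":-1}
  ]
}}

```text
time: 21.9
position: [0.5059, -0.1056, 0.0336]
tcp_rot: [-3.139, -0.003, -1.23]
contact_force: [-0.1, -0.5, 0.1]
gripper_width: -0.002
```

Call:
{"op": "send_rows", "data": {
  "plan": [
    {"delta_pos":[0,0,0],"turn":0,"hand":-1},
    {"delta_pos":[0,0,0],"turn":0,"hand":-1},
    {"delta_pos":[0,0,-15],"turn":0,"hand":-1},
    {"delta_pos":[0,0,-45],"turn":0,"hand":-1},
    {"delta_pos":[0,0,-80],"turn":0,"hand":-1},
    {"delta_pos":[0,0,-115],"turn":0,"hand":-1},
    {"delta_pos":[0,0,-148],"turn":0,"hand":-1},
    {"delta_pos":[-15,-5,-175],"turn":0,"hand":-1}
  ]
}}

```text
time: 22.57
position: [0.505, -0.0924, 0.2112]
tcp_rot: [-3.138, -0.005, -1.234]
contact_force: [1.6, -0.6, 0.6]
gripper_width: 0.001
```

Call:
{"op": "send_rows", "data": {
  "plan": [
    {"delta_pos":[-30,-9,-4],"turn":0,"hand":-1},
    {"delta_pos":[-64,-19,-4],"turn":0,"hand":-1},
    {"delta_pos":[-100,-30,-4],"turn":0,"hand":-1},
    {"delta_pos":[-136,-41,-4],"turn":0,"hand":-1},
    {"delta_pos":[-172,-51,-4],"turn":0,"hand":-1},
    {"delta_pos":[-208,-62,-4],"turn":0,"hand":-1},
    {"delta_pos":[-244,-73,-4],"turn":0,"hand":-1},
    {"delta_pos":[-280,-84,-4],"turn":0,"hand":-1}
  ]
}}

```text
time: 23.23
position: [0.4914, 0.2014, 0.2142]
tcp_rot: [-3.137, -0.005, -1.234]
contact_force: [0.6, 0.1, -0.4]
gripper_width: 0.005
```

Call:
{"op": "send_rows", "data": {
  "plan": [
    {"delta_pos":[-35,-10,0],"turn":0,"hand":-1},
    {"delta_pos":[-70,-21,0],"turn":0,"hand":-1},
    {"delta_pos":[-100,-30,15],"turn":0,"hand":-1},
    {"delta_pos":[-116,-35,40],"turn":0,"hand":-1},
    {"delta_pos":[-120,-36,70],"turn":0,"hand":-1},
    {"delta_pos":[-120,-36,98],"turn":0,"hand":-1},
    {"delta_pos":[-120,-36,115],"turn":0,"hand":-1},
    {"delta_pos":[-120,-36,121],"turn":0,"hand":-1}
  ]
}}

```text
time: 23.9
position: [0.4848, 0.325, 0.0897]
tcp_rot: [3.141, -0.007, -1.234]
contact_force: [0.1, 0.7, -0.1]
gripper_width: 0.001
```

Call:
{"op": "send_rows", "data": {
  "plan": [
    {"delta_pos":[-1,-1,2],"turn":0,"hand":-1},
    {"delta_pos":[-1,-1,4],"turn":0,"hand":-1},
    {"delta_pos":[-1,-1,6],"turn":0,"hand":-1},
    {"delta_pos":[-1,-1,8],"turn":0,"hand":-1},
    {"delta_pos":[-1,-1,9],"turn":0,"hand":-1},
    {"delta_pos":[-1,-1,9],"turn":0,"hand":-1}
  ]
}}

```text
time: 24.4
position: [0.486, 0.3267, 0.0815]
tcp_rot: [-3.14, -0.006, -1.234]
contact_force: [-0.8, 1.0, 3.7]
gripper_width: -0.001
```

Call:
{"op": "send_rows", "data": {
  "plan": [
    {"delta_pos":[0,0,1],"turn":0,"hand":-1},
    {"delta_pos":[0,0,2],"turn":0,"hand":-1},
    {"delta_pos":[0,0,2],"turn":0,"hand":-1}
  ]
}}

```text
time: 24.65
position: [0.486, 0.3267, 0.0797]
tcp_rot: [-3.14, -0.006, -1.234]
contact_force: [-1.3, -0.7, 6.0]
gripper_width: 0.001
```

Call:
{"op": "send_rows", "data": {
  "plan": [
    {"delta_pos":[0,0,1],"turn":0,"hand":-1},
    {"delta_pos":[0,0,2],"turn":0,"hand":-1},
    {"delta_pos":[0,0,2],"turn":0,"hand":-1}
  ]
}}

```text
time: 24.9
position: [0.4861, 0.3268, 0.0794]
tcp_rot: [-3.139, -0.006, -1.234]
contact_force: [-6.5, -4.3, 20.8]
gripper_width: 0.003
```

The key has bottomed out: position stalled at 20.8 N. Releasing and moving clear.

Call:
{"op": "send_rows", "data": {
  "plan": [
    {"delta_pos":[0,0,0],"turn":0,"hand":-1},
    {"delta_pos":[0,0,-8],"turn":0,"hand":-1},
    {"delta_pos":[0,0,-25],"turn":0,"hand":-1},
    {"delta_pos":[0,0,-50],"turn":0,"hand":-1},
    {"delta_pos":[0,0,-80],"turn":0,"hand":-1},
    {"delta_pos":[0,0,-110],"turn":0,"hand":-1},
    {"delta_pos":[0,0,-130],"turn":0,"hand":-1},
    {"delta_pos":[0,0,-135],"turn":0,"hand":-1}
  ]
}}

```text
time: 25.57
position: [0.487, 0.3286, 0.2184]
tcp_rot: [-3.133, -0.005, -1.234]
contact_force: [0.2, 1.2, 0.2]
gripper_width: 0.002
```

Call:
{"op": "send_rows", "data": {
  "plan": [
    {"delta_pos":[0,0,0],"turn":0,"hand":-1},
    {"delta_pos":[0,0,0],"turn":0,"hand":-1},
    {"delta_pos":[0,0,0],"turn":0,"hand":-1}
  ]
}}

```text
time: 25.82
position: [0.4867, 0.3281, 0.2173]
tcp_rot: [-3.135, -0.005, -1.234]
contact_force: [-0.7, -0.2, 0.6]
gripper_width: -0.003
```

Run:
```python
from h import *
q=eyes.read_camera("scene"); s=env.observe(); print(s["time"],s["position"],s["contact_force"],np.abs(s["joint_velocities"]).max())
a=cv2.imread("pics/scene0.png"); d=cv2.absdiff(a,q["frame"]).max(2)
for n,(u,v) in dict(cutter=(289,205),bin=(180,275),tub=(366,303),bottle=(434,205),key=(390,124)).items(): print(n,"changed px in 40x40",int((d[v-20:v+20,u-20:u+20]>40).sum()))
cv2.imwrite("pics/end.png",q["frame"])
```

```text
25.8667 [0.48652749 0.32808047 0.2170547 ] [ 0.15987979 -0.70459646  0.31982689] 0.003519407188615949
cutter changed px in 40x40 0
bin changed px in 40x40 0
tub changed px in 40x40 0
bottle changed px in 40x40 0
key changed px in 40x40 518
```

View pics/end.png

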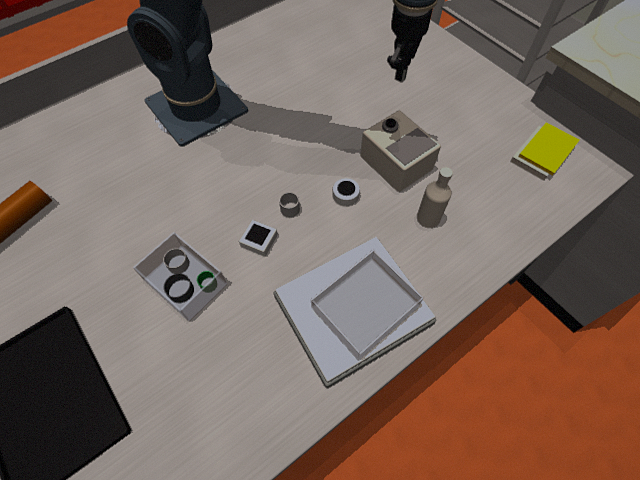

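The final view shows the hand well clear above the printer, the key standing proud at (390,124), and everything else in place. The changes around the key are shadow.

```bash
python3 -c "
from rig import env
print(env.finish_job())"
```

```text
the job is handed in; nothing more can be done
None
```

I pointed at the square pod's window, then pressed the printer key to its stop, let it up, moved clear and handed in at about 26 s of the 38 s allowed.

- **Pointing:** I held over the window three times, because the fingertips turned out to be shorter than the reported tool point.
  - The camera views put the tips about 27 mm short, while first contact with the key put them about 37 mm short; I trusted the contact.
  - By that figure the first two holds were about 66 and 47 mm above the window. The last was about 3.5 cm up, within 1–2 mm of my measured window centre, for just over 2 s.
  - All three holds came before the full press, and the force readings showed only noise at the pod.
- **Key:** I touched it lightly once at about 3 N, not to the stop, which is how I found the tip length. The final press stalled at 20.8 N. I had no direct reading of key travel; the last picture looks like the key is back up.
- **Everything else:** The areas I compared on the tub, cutter bin, cutter and bottle showed no changed pixels between the first and last scene pictures. The hand passed over the round pod only at about 0.2 m. At hand-in the arm was at rest and the force reading was only noise.

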